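# Shut the loaded thermal cycler and press its start key

## Robot

A 6-joint arm with a two-finger parallel gripper is mounted at the origin on the work surface. World frame = base frame: x ahead of the robot, y to its left, z up, the work surface at z = 0. Lengths are in mm, angles in rad, forces in N, time in s.
With the tool pointing down it reaches from about 250 to 775 mm from the base axis. Payload 4 kg.
Tool frame: the origin (TCP) lies between the finger pads, 19 mm behind the fingertips; this is the grasp point; z points along the fingers, y is the line along which they close (so a half turn about z gives the same grasp; the last joint's range is limited). The gripper opens to 94 mm and grips with 3 to 60 N. Pads are 16 mm wide; open, the fingers measure 119 mm over their backs; the gripper's body (75 mm by 177 mm) begins 78 mm behind the grasp point.
Start: joints at [1.208, 0.087, 1.371, -0, 1.684, -0.103], TCP at [141.296, 531.558, 224.306] pointing down, gripper open.
Joint ranges: [-3.1, 3.1], [-0.76, 2.03], [0.27, 2.55], [-1.08, 4.22], [0.17, 2.65], [-2.57, 2.57]. Speed limits (rad/s): [2.79, 2.79, 3.14, 3.14, 3.14, 3.14].

## Interface

Orientations are given as a unit quaternion [x, y, z, w].
In Python, from cell import robot, optics, job gives the robot as it stands.
- The arm moves only by the shell command python3 -m handwheel 'ROWS' [FORCE]. ROWS is JSON, a list of rows, each a list of 3 entries, a list of its own where there are three numbers: the shift along the world's x, y, z in m, then the turn, a rotation vector about the world's x, y, z in degrees, then the gripper command: -1 is shut, 1 is fully open, values between are in proportion. A call has exactly 8 rows; each row shifts and turns the commanded pose from where the row before left it; what a row does not reach is not made up. A row lasts 1/12 s, in which the tool goes at most 41.7 mm and 7.16 degrees, less where a joint would pass 70% of its speed; a pose out of reach is approached as far as the arm can. A call is refused whole if a number of a shift passes 0.0417 or a number of a turn 7.16, either way. A call with a gripper value outside its range is refused whole. The fingers move at their own pace and stop on an object; FORCE is the grip in N (left out, the last holds). Time passes only in rows, so rows that do not move let the fingers close, or fill a call up. It gives the time, the measured TCP pose, the force, the opening and the grip force at its end, in the units of the state.
- robot.read_state(): the state, without advancing time (a new reading comes with each control period).
- optics.grab_frame(name): name is "scene" or "top" or "wrist"; returns the picture (480x640x3 uint8, red, green, blue); there is no depth.
- optics.get_calibration(name): a dict with "camera_matrix" (3x3 intrinsics, pixels), "k1" (the pictures are not rectified: a ray, as slopes to the right and down, at radius r is drawn at 1 + k1 r^2 times it, then the intrinsics apply), "R" (3x3) and "t" (3): a world point X has camera coordinates R X + t. Camera axes: x right, y down, z forward; pixel columns grow to the right and rows downward; lengths in mm; the calibration is good to about 2 mm. A picture is of the moment at which its call begins: read the wrist's pose just before it. get_calibration takes no time and is no camera call; for the wrist camera it gives the pose at the moment of the call.
- job.job_done(): hands the job in; it is judged then, once.
The state is a dict: "clock": time; "joint_positions": joint angles; "joint_vel": joint speeds; "joint_efforts": joint torques, N m; "position": TCP position; "tcp_rot": TCP orientation; "ft_force": force on the tool from outside, world axes, zero at the start; "wrist_torque": the same for the moment, N m; "grip_width": opening from 0.0 (shut) to 1.0 (fully open); "grasp_force": force on a finger pad.
Only numpy, scipy, OpenCV 4.12 (cv2) and the standard library are available. Lean on these libraries where they do the work, as an engineer would, in place of code of your own. Each camera call takes 0.05 s, during which the arm holds its last target. There are 200 camera calls.

## Task

Two identical compact thermal cyclers stand side by side on the bench; one has its lid standing open and tube strips in its block. Push that lid down from above until it is fully shut, then press the machine's start key (the one round key, at the right-hand front corner of its sloping panel) lightly so that it goes in, and draw the fingers back well clear. Grasp nothing, press no other key, and leave the other cycler and everything else on the bench alone.

Things in the scene. Friction and masses are not known exactly. Their poses are not given: they have to be found in the camera images.
- cycler: The thermal cycler with the open lid, fixed: 310 mm deep (x), 200 mm wide (y). Origin under its centre; x points from its front (robot side) to its back, y left, z up; turned up to 0.12 rad either way. Flat deck 107 mm high; in front of it the control panel slopes 20 degrees, from 106 mm high at 24 mm in front of the origin down to 58 mm at the front edge, 155 mm in front of the origin.
- panel (a point): Middle of the sloping control panel (140 mm up the slope, 200 mm wide), on its face; z axis out of the panel. It has a black screen and six plain grey keys 9 mm proud: a bottom row, left to right two square keys, an oblong one and, in the right-hand corner, the round start key; two more squares stand one above the other up-slope of the start key.
- lid (a joint): The lid's hinge, rad: 0 = fully shut (flat on the machine), positive = open; starts between 0.5 and 0.95, stop at 1.25. It is a stiff friction hinge at the machine's back, about 0.5 N m of friction: the lid stays wherever it is left, there is no latch, and about 2 to 7 N at the pad swings it down.
- lid_hinge (a point): A point fixed to the machine, on the hinge line of the open lid, mid-width, 110 mm above the bench. The line runs along the cycler's y axis.
- lid_pad (a point): Centre of the dark press pad (20 x 60 mm, flush) on top of the open lid, near its front edge; moves with the lid. Lid shut, it lies 120 mm in front of the hinge line and 36 mm above it. The lid is 157 x 150 mm and 34 mm thick; its top's front edge is 25 mm in front of the pad, and below that a lip 64 mm wide sticks out 14 mm.
- start_key_top (a point): Centre of the top face of the start key, a plain grey round key 24 mm across, 9 mm proud of the panel. It moves square to the panel (this point's z points out of the panel, 20 degrees from vertical, leaning to the cycler's front). Nearest keys: the oblong one, centre 54 mm to the left, and a square one, centre 44 mm up the slope.
- start_key (a joint): Travel of the start key, m: 0 = up, 0.005 = fully in; it springs back. About 1.5 N starts it, 4.3 N holds it at 0.0025, from where it counts as pressed, and 7 N fully in; over 25 N is too hard.
- stop_key (a joint): Travel of the oblong key (34 mm across, 14 mm up the slope) left of the start key, m: 0 = up, 0.005 = in. To be left alone.
- menu_key (a joint): Travel of the square 15 mm key left of the oblong key, m. To be left alone.
- back_key (a joint): Travel of the square 15 mm key at the left end of the bottom row, m. To be left alone.
- down_key (a joint): Travel of the square 15 mm key just up-slope of the start key, m. To be left alone.
- up_key (a joint): Travel of the square 15 mm key farthest up-slope on the right, m. To be left alone.
- other_cycler: The second cycler, the same machine with its lid shut (146 mm high over the lid) and a green plate frame lying on it; on the left or the right of the first. Origin and axes as for the first. Not to be touched.
- tube_rack: White strip rack of microtubes, 150 x 44 mm, 40 mm high, loose, between the two machines; origin at the centre of its underside. To be left alone.
- well_plate: White 96-well plate, 85 x 127 mm, 15 mm high, loose on the bench in front of the right-hand machine; origin under its centre. To be left alone.
- plate_frame: Green open frame, 84 x 126 mm, 16 mm high, loose on the other cycler's lid; origin under its centre. To be left alone.
- marker: Marker pen, 140 mm long, 13 mm thick, lying in front of the left-hand machine. To be left alone.
- tip_box: Pipette tip box, 122 x 86 mm, 62 mm high, loose on the right; origin under its centre. To be left alone.
- pipette: Hand pipette, 225 mm long, 34 mm high, lying on the left; origin under its barrel. To be left alone.
- reagent: Amber bottle 42 mm across and 85 mm high, standing on the left. To be left alone.

How it is judged:
By the outcome, as a careful person would: the job done as asked, in the order asked, and still so for the second after the job is handed in, with the robot touching nothing.
It also fails if it takes over 40 s, if anything falls off the work surface, if the arm or the gripper's body presses on something with over 40 N, if the wrist force passes 120 N, or if a joint passes its speed limit or range.

## Working session

There is one attempt and no reset: what is moved stays moved. The work goes in short steps, Python scripts to look and compute and a shell command to move; the robot and the scene stay as the last step left them, time stands still between calls to the robot, and variables do not carry over. Pictures are saved under pics/ and viewed, at most 10 in all, crops included, and the job is handed in when it is done.

```bash
mkdir -p pics
python3 - <<'E'
from cell import robot, optics, job
import cv2,numpy as np
for n in("scene","top"):
    c=optics.get_calibration(n);print(n,{k:np.round(v,3).tolist() for k,v in c.items()})
    cv2.imwrite(f"pics/{n}0.png",optics.grab_frame(n)[:,:,::-1])
print(robot.read_state())
E
```

```text
scene {'camera_matrix': [[531.838, 0.0, 317.446], [0.0, 531.838, 234.573], [0.0, 0.0, 1.0]], 'k1': -0.103, 'R': [[0.263, 0.965, 0.005], [0.646, -0.172, -0.744], [-0.717, 0.199, -0.668]], 't': [-133.463, -265.75, 1679.476]}
top {'camera_matrix': [[495.267, 0.0, 321.659], [0.0, 495.267, 240.929], [0.0, 0.0, 1.0]], 'k1': 0.028, 'R': [[-0.025, -1.0, 0.019], [-0.994, 0.023, -0.109], [0.109, -0.022, -0.994]], 't': [-3.245, 549.987, 1199.85]}
{'clock': 0.1, 'joint_positions': array([ 1.20791059e+00,  8.79104189e-02,  1.37207203e+00,  2.19044165e-05,
        1.68357869e+00, -1.03087624e-01]), 'joint_vel': array([ 2.48169793e-04, -1.28065910e-03, -1.69437799e-03,  1.23677225e-03,
       -7.84969205e-05, -6.50451805e-04]), 'joint_efforts': array([ 1.86954770e-03, -3.41252768e+01, -3.03301406e+01,  7.20083644e-02,
        3.04253062e-02, -9.90350304e-05]), 'position': array([141.12136886, 531.13330348, 223.2209164 ]), 'tcp_rot': array([ 1.29532774e-01,  9.91574653e-01, -9.55135728e-04, -2.37835951e-04]), 'ft_force': array([ 0.49185087,  0.36787371, -0.09157266]), 'wrist_torque': array([ 0.01806328,  0.02593489, -0.00428682]), 'grasp_force': 0.0, 'grip_width': 1.0010317767040533}
```

View pics/scene0.png

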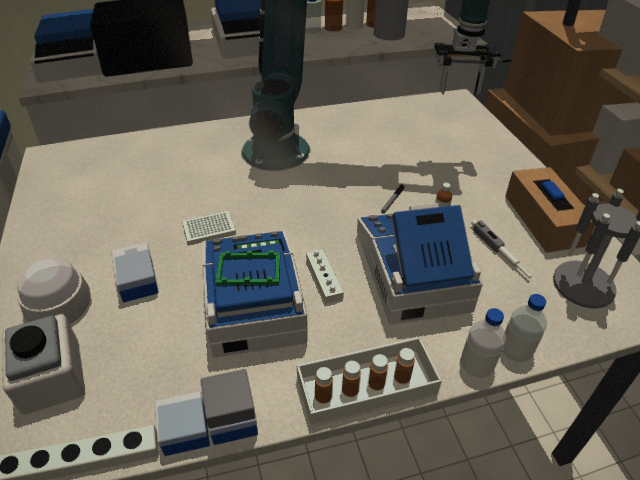

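View pics/top0.png

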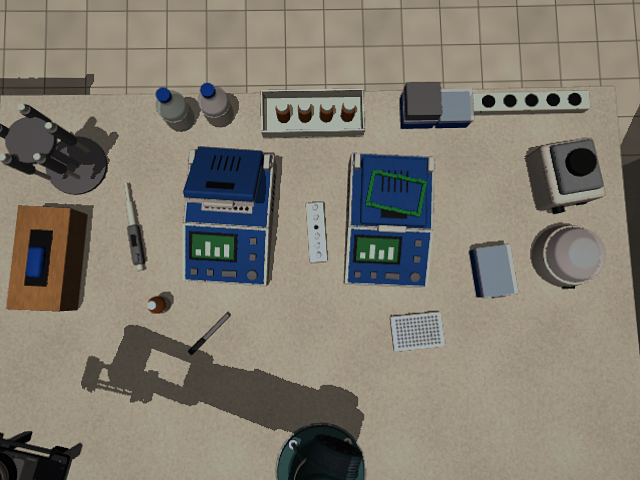

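The left-hand machine is open. In the top view its start key is near (251,275) and the pad near (232,185). I'll enlarge that part of both views.

Run:
```python
import cv2,numpy as np
a=cv2.imread("pics/top0.png")[140:290,175:285];b=cv2.imread("pics/scene0.png")[195:325,350:485]
a=cv2.resize(a,None,fx=4,fy=4,interpolation=2)[:600];b=cv2.resize(b,(352,339),interpolation=2)
o=np.zeros((600,795,3),np.uint8);o[:600,:440]=a;o[:339,442:794]=b
cv2.imwrite("pics/crop0.png",o)
```

```text
(no output)
```

View pics/crop0.png

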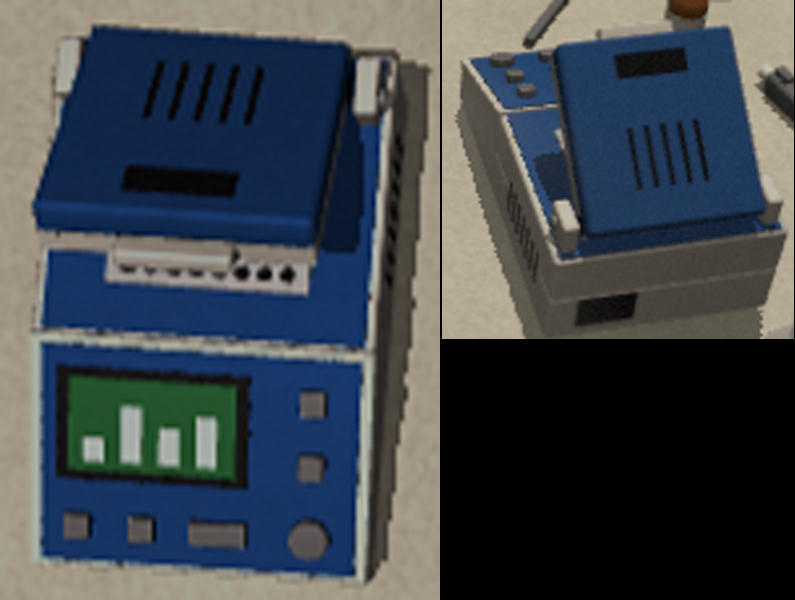

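Crop (top view ×4): start key (308,540), stop key (217,535), down key (311,468). The pad is at (180,181) in top and about (430.5,219) in scene. The panel corners are at (38,560), (362,578), (38,333) and (370,352).

```bash
cat > h.py <<'E'
from cell import robot, optics, job
import cv2,numpy as np
from scipy.optimize import least_squares
def ray(n,uv,c=None):
    c=c or optics.get_calibration(n);K=np.array(c["camera_matrix"]);R=np.array(c["R"]);t=np.array(c["t"])
    p=cv2.undistortPoints(np.array([[uv]],float),K,np.array([c["k1"],0,0,0.]))[0,0]
    return -R.T@t,R.T@np.array([*p,1])
def proj(n,X,c=None):
    c=c or optics.get_calibration(n)
    return cv2.projectPoints(np.array(X,float).reshape(-1,1,3),cv2.Rodrigues(np.array(c["R"]))[0],np.array(c["t"],float),np.array(c["camera_matrix"]),np.array([c["k1"],0,0,0.]))[0][:,0]
def onplane(n,uv,P,N,c=None):
    o,d=ray(n,uv,c);return o+d*((P-o)@N)/(d@N)
def W(p,X): 
    a=p[2];X=np.atleast_2d(X);return np.c_[p[0]+np.cos(a)*X[:,0]-np.sin(a)*X[:,1],p[1]+np.sin(a)*X[:,0]+np.cos(a)*X[:,1],X[:,2]]
def tri(a,b):
    M=[];v=[]
    for o,d in(a,b):
        d=d/np.linalg.norm(d);P=np.eye(3)-np.outer(d,d);M.append(P);v.append(P@o)
    return np.linalg.lstsq(np.vstack(M),np.hstack(v),rcond=None)[0]
E
python3 - <<'E'
from h import *
top=lambda q:((q[0]+.5)/4-.5+175,(q[1]+.5)/4-.5+140)
C=np.array([[-155,100,58],[-155,-100,58],[-24,100,106],[-24,-100,106.]])
u=np.array([top(q) for q in[(38,560),(362,578),(38,333),(370,352)]])
s=least_squares(lambda p:(proj("top",W([p[0]*1000,p[1]*1000,p[2]],C))-u).ravel(),[.6,.2,0]);p=s.x*[1000,1000,1]
print("pose",p,"res px",s.fun.round(2))
n=W([0,0,p[2]],[[-np.sin(np.deg2rad(20)),0,np.cos(np.deg2rad(20))]])[0]
P=W(p,[[-155,0,58]])[0]+9*n
a=p[2]
for k,q in dict(start=(308,540),stop=(217,535),menu=(141,529),back=(76,525),down=(311,468),up=(312,404)).items():
    X=onplane("top",top(q),P,n);d=X-[p[0],p[1],0]
    print(k,X.round(1),"local",(np.cos(a)*d[0]+np.sin(a)*d[1]).round(1),(-np.sin(a)*d[0]+np.cos(a)*d[1]).round(1))
A=ray("top",top((180,181)));B=ray("scene",(430.5,218.8))
X=tri(A,B);print("pad",X.round(1),proj("top",X),proj("scene",X))
f=lambda t:110+120*np.sin(t)+36*np.cos(t)-X[2]
from scipy.optimize import brentq
t=brentq(f,0,1.25);dx=-(120*np.cos(t)-36*np.sin(t))
print("lid",t,"hinge",X[0]-dx*np.cos(a),X[1]-dx*np.sin(a))
E
```

```text
pose [ 6.07548408e+02  2.05706376e+02 -8.24434314e-02] res px [-1.33  0.01  1.49  0.3  -1.68 -0.39  1.55  0.03]
start [468.4 152.3  75.1] local -134.3 -64.6
stop [472.7 205.9  75.1] local -134.4 -10.9
menu [477.3 250.4  75.4] local -133.5 33.8
back [480.6 288.5  75.5] local -133.3 72.0
down [509.9 148.4  90.3] local -92.6 -65.2
up [546.1 145.9 103.5] local -56.3 -64.7
pad [655.8 203.3 209.4] [[219.15968456 184.70534065]] [[430.00829695 218.865806  ]]
lid 0.6249124225691952 hinge 731.8004836882401 197.03199177031797
```

```bash
python3 -m handwheel '[[[0.032,-0.0205,0.008],[0,0,1.28],-1],[[0.032,-0.0205,0.008],[0,0,1.28],-1],[[0.032,-0.0205,0.008],[0,0,1.28],-1],[[0.032,-0.0205,0.008],[0,0,1.28],-1],[[0.032,-0.0205,0.008],[0,0,1.28],-1],[[0.032,-0.0205,0.008],[0,0,1.28],-1],[[0.032,-0.0205,0.008],[0,0,1.28],-1],[[0.032,-0.0205,0.008],[0,0,1.28],-1]]' 10
python3 -m handwheel '[[[0.032,-0.0205,0],[0,0,0],-1],[[0.032,-0.0205,0],[0,0,0],-1],[[0.032,-0.0205,0],[0,0,0],-1],[[0.032,-0.0205,0],[0,0,0],-1],[[0.032,-0.0205,0],[0,0,0],-1],[[0.032,-0.0205,0],[0,0,0],-1],[[0.032,-0.0205,0],[0,0,0],-1],[[0.0,0,0],[0,0,0],-1]]'
python3 - <<'E'
from h import *
for n in("wrist","scene"): cv2.imwrite(f"pics/{n}1.png",optics.grab_frame(n)[:,:,::-1])
a=cv2.imread("pics/wrist1.png");b=cv2.imread("pics/scene1.png")[150:330,330:500]
b=cv2.resize(b,None,fx=1.9,fy=1.9);o=np.zeros((360,800,3),np.uint8);o[:,:480]=cv2.resize(a,(480,360));o[:b.shape[0],480:800]=b[:,:320];cv2.imwrite("pics/v1.png",o)
s=robot.read_state();print(s["position"],s["tcp_rot"],s["ft_force"],s["clock"])
E
```

```text
clock: 0.77
position: [398.4, 366.2, 288.2]
tcp_rot: [0.04, 0.999, -0.0, -0.0]
ft_force: [0.7, 0.1, 0.9]
grip_width: 0.468
grasp_force: 0.0
clock: 1.43
position: [625.8, 218.9, 284.3]
tcp_rot: [0.044, 0.999, -0.002, -0.001]
ft_force: [-1.0, -0.1, -1.1]
grip_width: 0.005
grasp_force: 0.0
[622.01683121 222.83364782 286.0458195 ] [ 4.17859682e-02  9.99124856e-01 -3.22044822e-04 -1.83085726e-03] [-0.24380193  0.22792373  0.19817114] 1.5333
```

View pics/v1.png

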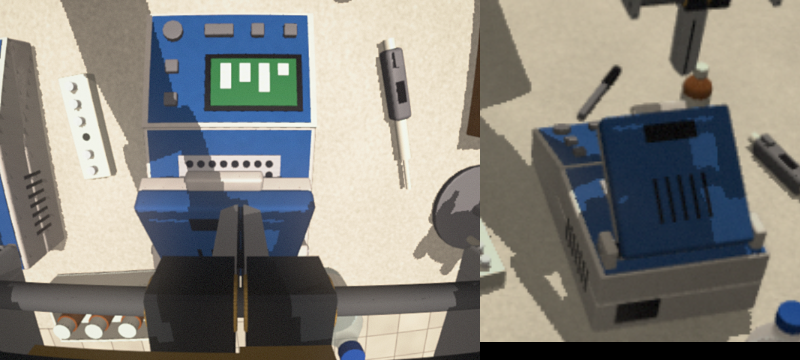

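```bash
python3 - <<'E'
from h import *
p=[607.5,205.7,-.0824];n=W([0,0,p[2]],[[-np.sin(np.deg2rad(20)),0,np.cos(np.deg2rad(20))]])[0]
P=W(p,[[-155,0,58]])[0]+9*n
im=cv2.imread("pics/wrist1.png")
g=cv2.cvtColor(im,cv2.COLOR_BGR2HSV);m=((g[...,1]<80)&(g[...,2]>40)).astype(np.uint8);m=cv2.morphologyEx(m,cv2.MORPH_OPEN,np.ones((3,3)))
N,l,st,ce=cv2.connectedComponentsWithStats(m)
for s,c in zip(st,ce):
    if 100<s[4]<900 and 190<c[0]<430 and c[1]<150: print(s,c.round(1),onplane("wrist",c,P,n).round(1))
E
python3 -m handwheel '[[[0.0085,-0.005,-0.008],[0,0,0],-1],[[0.0085,-0.005,-0.008],[0,0,0],-1],[[0.0085,-0.005,-0.008],[0,0,0],-1],[[0.0085,-0.005,-0.008],[0,0,0],-1],[[0,0,-0.0035],[0,0,0],-1],[[0,0,-0.0035],[0,0,0],-1],[[0,0,-0.0035],[0,0,0],-1],[[0,0,-0.0035],[0,0,0],-1]]'
python3 -m handwheel '[[[0,0,-0.003],[0,0,0],-1],[[0,0,-0.003],[0,0,0],-1],[[-0.002,0.0,-0.002],[0,0,0],-1],[[-0.003,0.0,-0.003],[0,0,0],-1],[[-0.003,0.0005,-0.003],[0,0,0],-1],[[-0.003,0.0005,-0.003],[0,0,0],-1],[[-0.001,0,-0.001],[0,0,0],-1],[[0,0,0],[0,0,0],-1]]'
```

```text
[217  27  27  28 595] [230.2  40.7] [466.1 156.5  74.2]
[272  31  40  18 688] [291.9  39.6] [470.5 210.6  74.1]
[335  31  18  19 323] [343.2  40. ] [474.6 255.1  74.3]
[378  31  18  19 329] [386.6  40. ] [477.5 293.   74.2]
[220  79  18  19 334] [228.5  87.9] [507.3 153.1  89.2]
[293  83  16  36 572] [300.5 100.5] [523.7 214.1  93.3]
[319  83  16  27 427] [326.5  96. ] [521.8 236.5  92. ]
[344  83  17  40 637] [351.6 102.7] [529.1 257.3  94. ]
[370  84  16  17 267] [377.4  92. ] [521.8 280.2  90.7]
[218 123  19  19 340] [226.8 131.8] [544.  149.8 102.6]
clock: 2.2
position: [655.1, 204.4, 242.4]
tcp_rot: [0.04, 0.999, 0.0, 0.0]
ft_force: [0.2, 0.1, -0.3]
grip_width: 0.005
grasp_force: 0.0
clock: 2.87
position: [642.6, 205.3, 224.2]
tcp_rot: [0.04, 0.999, 0.0, -0.0]
ft_force: [0.1, 0.9, 2.4]
grip_width: 0.005
grasp_force: 0.8
```

```bash
python3 -m handwheel '[[[-0.0042,0.0003,-0.006],[0,0,0],-1],[[-0.0042,0.0003,-0.006],[0,0,0],-1],[[-0.0037,0.0003,-0.006],[0,0,0],-1],[[-0.0037,0.0003,-0.006],[0,0,0],-1],[[-0.0032,0.0003,-0.006],[0,0,0],-1],[[-0.0032,0.0003,-0.006],[0,0,0],-1],[[-0.0026,0.0003,-0.006],[0,0,0],-1],[[-0.0026,0.0003,-0.006],[0,0,0],-1]]'
python3 -m handwheel '[[[-0.001,0,-0.002],[0,0,0],-1],[[-0.001,0,-0.002],[0,0,0],-1],[[-0.001,0,-0.002],[0,0,0],-1],[[-0.001,0,-0.002],[0,0,0],-1],[[0,0,0],[0,0,0],-1],[[0,0,0],[0,0,0],-1],[[0,0,0],[0,0,0],-1],[[0,0,0],[0,0,0],-1]]'
python3 - <<'E'
from h import *
s=robot.read_state();print(s["position"],s["ft_force"],s["wrist_torque"])
E
```

```text
clock: 3.53
position: [615.2, 207.3, 175.2]
tcp_rot: [0.041, 0.999, -0.0, -0.001]
ft_force: [-3.0, -0.5, 2.8]
grip_width: 0.003
grasp_force: 1.4
clock: 4.2
position: [611.9, 207.2, 168.0]
tcp_rot: [0.041, 0.999, -0.0, -0.0]
ft_force: [-0.5, 0.7, -0.3]
grip_width: 0.007
grasp_force: 0.0
[611.92654739 207.24189943 167.97570213] [-0.4876149   0.69566983 -0.2557486 ] [ 0.00102204  0.04101959 -0.00233182]
```

```bash
python3 -m handwheel '[[[0,0,-0.001],[0,0,0],-1],[[0,0,-0.001],[0,0,0],-1],[[0,0,0],[0,0,0],-1],[[0,0,0],[0,0,0],-1],[[0,0,-0.001],[0,0,0],-1],[[0,0,0],[0,0,0],-1],[[0,0,0],[0,0,0],-1],[[0,0,0],[0,0,0],-1]]'
python3 -m handwheel '[[[0,0,-0.001],[0,0,0],-1],[[0,0,0],[0,0,0],-1],[[0,0,0],[0,0,0],-1],[[0,0,0],[0,0,0],-1],[[0,0,0],[0,0,0],-1],[[0,0,0],[0,0,0],-1],[[0,0,0],[0,0,0],-1],[[0,0,0],[0,0,0],-1]]'
```

```text
clock: 4.87
position: [611.8, 207.5, 165.3]
tcp_rot: [0.04, 0.999, 0.0, -0.0]
ft_force: [-2.0, -0.5, 1.1]
grip_width: 0.004
grasp_force: 0.9
clock: 5.53
position: [611.9, 207.5, 165.1]
tcp_rot: [0.04, 0.999, 0.0, 0.0]
ft_force: [-1.9, -1.3, 5.7]
grip_width: 0.009
grasp_force: 2.7
```

```bash
python3 -m handwheel '[[[0,0,-0.001],[0,0,0],-1],[[0,0,0],[0,0,0],-1],[[0,0,0],[0,0,0],-1],[[0,0,0],[0,0,0],-1],[[0,0,0],[0,0,0],-1],[[0,0,0],[0,0,0],-1],[[0,0,0],[0,0,0],-1],[[0,0,0],[0,0,0],-1]]'
python3 -m handwheel '[[[0,0,-0.001],[0,0,0],-1],[[0,0,0],[0,0,0],-1],[[0,0,0],[0,0,0],-1],[[0,0,0],[0,0,0],-1],[[0,0,0],[0,0,0],-1],[[0,0,0],[0,0,0],-1],[[0,0,0],[0,0,0],-1],[[0,0,0],[0,0,0],-1]]'
```

```text
clock: 6.2
position: [611.9, 207.5, 165.1]
tcp_rot: [0.04, 0.999, 0.0, 0.001]
ft_force: [-4.3, -1.0, 8.5]
grip_width: 0.003
grasp_force: 3.9
clock: 6.87
position: [611.9, 207.5, 165.0]
tcp_rot: [0.04, 0.999, 0.0, 0.001]
ft_force: [-4.9, -1.2, 11.2]
grip_width: 0.001
grasp_force: 5.2
```

```bash
python3 -m handwheel '[[[0,0,-0.002],[0,0,0],-1],[[0,0,0],[0,0,0],-1],[[0,0,0.01],[0,0,0],-1],[[0,0,0.02],[0,0,0],-1],[[0,0,0.03],[0,0,0],-1],[[0,0,0.02],[0,0,0],-1],[[-0.02,-0.01,0.01],[0,0,0],-1],[[-0.02,-0.01,0],[0,0,0],-1]]'
python3 -m handwheel '[[[-0.03,-0.015,0],[0,0,0],-1],[[-0.02,-0.015,0],[0,0,0],-1],[[0,0,0],[0,0,0],-1],[[0,0,0],[0,0,0],-1],[[0,0,0],[0,0,0],-1],[[0,0,0],[0,0,0],-1],[[0,0,0],[0,0,0],-1],[[0,0,0],[0,0,0],-1]]'
python3 - <<'E'
from h import *
p=[607.5,205.7,-.0824];n=W([0,0,p[2]],[[-np.sin(np.deg2rad(20)),0,np.cos(np.deg2rad(20))]])[0]
P=W(p,[[-155,0,58]])[0]+9*n
c0=optics.get_calibration("wrist");print(robot.read_state()["position"])
im=optics.grab_frame("wrist")[:,:,::-1].copy();cv2.imwrite("pics/wrist2.png",im)
sc=optics.grab_frame("scene")[:,:,::-1].copy();tp=optics.grab_frame("top")[:,:,::-1].copy();cv2.imwrite("pics/top2.png",tp)
o=np.zeros((480,800,3),np.uint8);o[:360,:480]=cv2.resize(im,(480,360));o[:320,480:]=cv2.resize(sc[180:330,340:490],(320,320))
cv2.imwrite("pics/v2.png",o)
g=cv2.cvtColor(im,cv2.COLOR_BGR2HSV);m=((g[...,1]<80)&(g[...,2]>40)).astype(np.uint8);m=cv2.morphologyEx(m,cv2.MORPH_OPEN,np.ones((3,3)))
N,l,st,ce=cv2.connectedComponentsWithStats(m)
for s,c in zip(st,ce):
    if 100<s[4]<2500: print(s,c.round(1),onplane("wrist",c,P,n,c0).round(1))
E
```

```text
clock: 7.53
position: [573.7, 187.8, 252.7]
tcp_rot: [0.04, 0.999, 0.001, 0.003]
ft_force: [0.2, 0.4, 0.5]
grip_width: 0.003
grasp_force: 0.0
clock: 8.2
position: [522.6, 157.9, 249.8]
tcp_rot: [0.04, 0.999, 0.0, -0.0]
ft_force: [0.2, 0.5, 0.6]
grip_width: 0.001
grasp_force: 0.0
[522.59054863 157.85534575 249.83361065]
[295 141  29  28 632] [309.  154.4] [469.4 152.9  75.5]
[353 147  42  17 694] [373.3 155. ] [474.2 206.1  75.6]
[417 147  19  18 329] [426.2 155.6] [478.  250.5  75.7]
[461 148  20  18 338] [470.3 156.5] [481.4 287.9  75.8]
[ 20 168  21  18 340] [ 29.9 176.3] [464.7 -91.   81.1]
[299 198  19  18 325] [308.4 206.5] [510.4 149.2  90.5]
[375 202  17  38 642] [383.  220.6] [526.2 209.3  94.4]
[401 202  17  29 484] [409. 216.] [524.3 231.   93.1]
[427 203  17  42 677] [435.3 223.4] [531.9 252.3  95.2]
[453 203  16  18 285] [460.5 211.5] [524.3 274.4  91.7]
[   0  208   44   76 1019] [ 29.7 245.6] [521.6 -91.9 101.7]
[  0 221   6  40 194] [  2.  239.1] [ 514.2 -118.8   99.9]
[ 13 220  14  19 249] [ 19.5 229. ] [ 507.3 -101.4   96.9]
[299 245  19  18 338] [308.  253.5] [546.5 146.  103.6]
[404 337  29  21 389] [420.2 344.4] [622.9 231.1 128.8]
[316 393   9  30 235] [320.5 407.9] [663.8 146.7 146.2]
```

View pics/v2.png

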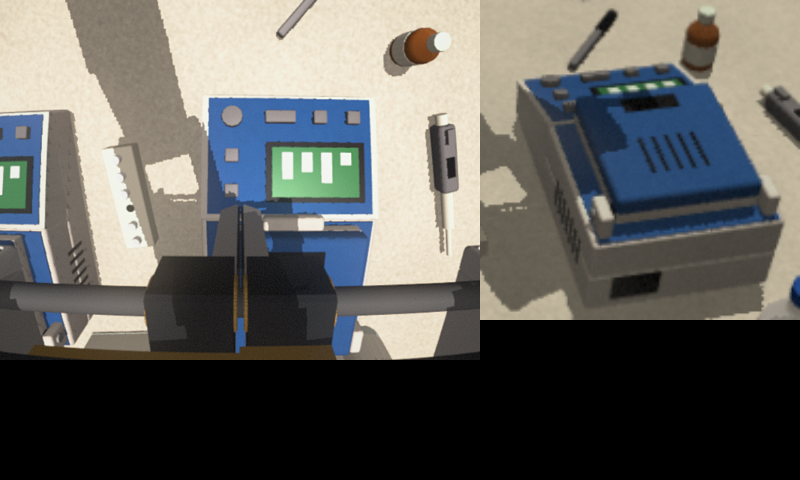

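The lid is flat in the scene inset. In the wrist view the start key is at (309,154), which gives (469,153,75) mm and agrees with the top view. Next I tilt the tool square to the panel and approach the key along its normal.

```bash
python3 -m handwheel '[[[-0.0175,-0.001,0],[-0.41,-4.98,0],-1],[[-0.0175,-0.001,0],[-0.41,-4.98,0],-1],[[-0.0175,-0.001,0],[-0.41,-4.98,0],-1],[[-0.0175,-0.001,0],[-0.41,-4.98,0],-1],[[0,0,-0.032],[0,0,0],-1],[[0,0,-0.032],[0,0,0],-1],[[0,0,-0.032],[0,0,0],-1],[[0,0,-0.032],[0,0,0],-1]]'
python3 -m handwheel '[[[0.001,-0.0001,-0.0028],[0,0,0],-1],[[0.001,-0.0001,-0.0028],[0,0,0],-1],[[0.001,-0.0001,-0.0028],[0,0,0],-1],[[0.001,-0.0001,-0.0028],[0,0,0],-1],[[0.001,-0.0001,-0.0028],[0,0,0],-1],[[0.001,-0.0001,-0.0028],[0,0,0],-1],[[0,0,0],[0,0,0],-1],[[0,0,0],[0,0,0],-1]]'
python3 - <<'E'
from h import *
from scipy.spatial.transform import Rotation as R
s=robot.read_state();z=R.from_quat(s["tcp_rot"]).as_matrix()[:,2];tip=s["position"]+19*z
K=np.array([469,152.6,75.3]);print("axis",z,"tip",tip,"to key",K-tip,"along",(K-tip)@z,s["ft_force"])
E
```

```text
clock: 9.02
position: [451.8, 153.8, 121.9]
tcp_rot: [0.04, 0.984, -0.007, 0.175]
ft_force: [0.1, 0.1, -0.8]
grip_width: 0.005
grasp_force: 0.0
clock: 9.68
position: [458.2, 152.9, 105.9]
tcp_rot: [0.04, 0.984, -0.007, 0.174]
ft_force: [-0.5, -1.1, -0.4]
grip_width: 0.002
grasp_force: 0.0
axis [ 0.34110953 -0.0278674  -0.9396104 ] tip [464.65769096 152.34665214  88.02641635] to key [  4.34230904   0.25334786 -12.72641635] along 13.432015958339889 [-0.45946587 -1.11700482 -0.40063234]
```

```bash
python3 -m handwheel '[[[0.0007,-0.0001,-0.0019],[0,0,0],-1],[[0.0007,0,-0.0019],[0,0,0],-1],[[0.0007,-0.0001,-0.0019],[0,0,0],-1],[[0.0007,0,-0.0019],[0,0,0],-1],[[0.0007,0,-0.0019],[0,0,0],-1],[[0.0007,0,-0.0019],[0,0,0],-1],[[0,0,0],[0,0,0],-1],[[0,0,0],[0,0,0],-1]]'
python3 -m handwheel '[[[0.0007,0,-0.0019],[0,0,0],-1],[[0,0,0],[0,0,0],-1],[[0,0,0],[0,0,0],-1],[[0,0,0],[0,0,0],-1],[[0,0,0],[0,0,0],-1],[[0,0,0],[0,0,0],-1],[[0,0,0],[0,0,0],-1],[[0,0,0],[0,0,0],-1]]'
python3 -m handwheel '[[[0.0007,0,-0.0019],[0,0,0],-1],[[0,0,0],[0,0,0],-1],[[0,0,0],[0,0,0],-1],[[0,0,0],[0,0,0],-1],[[0,0,0],[0,0,0],-1],[[0,0,0],[0,0,0],-1],[[0,0,0],[0,0,0],-1],[[0,0,0],[0,0,0],-1]]'
```

```text
clock: 10.35
position: [462.1, 152.6, 94.0]
tcp_rot: [0.04, 0.984, -0.007, 0.173]
ft_force: [0.4, -0.2, -0.1]
grip_width: 0.002
grasp_force: 0.0
clock: 11.02
position: [462.9, 152.7, 92.4]
tcp_rot: [0.04, 0.984, -0.007, 0.174]
ft_force: [-1.9, 0.2, 3.0]
grip_width: 0.007
grasp_force: 1.5
clock: 11.68
position: [463.6, 152.6, 90.5]
tcp_rot: [0.04, 0.984, -0.007, 0.174]
ft_force: [-2.4, -1.3, 4.2]
grip_width: 0.007
grasp_force: 2.6
```

```bash
python3 -m handwheel '[[[0.0005,0,-0.0014],[0,0,0],-1],[[0,0,0],[0,0,0],-1],[[0,0,0],[0,0,0],-1],[[0,0,0],[0,0,0],-1],[[0,0,0],[0,0,0],-1],[[0,0,0],[0,0,0],-1],[[0,0,0],[0,0,0],-1],[[0,0,0],[0,0,0],-1]]'
python3 -m handwheel '[[[0.0004,0,-0.001],[0,0,0],-1],[[0,0,0],[0,0,0],-1],[[0,0,0],[0,0,0],-1],[[0,0,0],[0,0,0],-1],[[0,0,0],[0,0,0],-1],[[0,0,0],[0,0,0],-1],[[0,0,0],[0,0,0],-1],[[0,0,0],[0,0,0],-1]]'
```

```text
clock: 12.35
position: [464.1, 152.6, 89.2]
tcp_rot: [0.04, 0.984, -0.007, 0.174]
ft_force: [-2.3, -1.1, 6.3]
grip_width: 0.005
grasp_force: 3.4
clock: 13.02
position: [464.3, 152.6, 88.9]
tcp_rot: [0.04, 0.984, -0.007, 0.173]
ft_force: [-7.8, -0.7, 11.0]
grip_width: 0.007
grasp_force: 6.3
```

Force rose through the key's spring range and the travel stopped, so the key is fully in. Now I retreat along the normal.

```bash
python3 -m handwheel '[[[-0.0017,0.0001,0.0047],[0,0,0],-1],[[-0.0034,0.0003,0.0094],[0,0,0],-1],[[-0.0068,0.0006,0.0188],[0,0,0],-1],[[-0.0068,0.0006,0.0188],[0,0,0],-1],[[-0.0068,0.0006,0.0188],[0,0,0],-1],[[-0.0068,0.0006,0.0188],[0,0,0],-1],[[-0.0068,0.0006,0.0188],[0,0,0],-1],[[-0.0068,0.0006,0.0188],[0,0,0],-1]]'
python3 -m handwheel '[[[-0.007,0.0,0.02],[0,0,0],-1],[[-0.007,0,0.02],[0,0,0],-1],[[-0.007,0,0.01],[0,0,0],-1],[[0,0,0],[0,0,0],-1],[[0,0,0],[0,0,0],-1],[[0,0,0],[0,0,0],-1],[[0,0,0],[0,0,0],-1],[[0,0,0],[0,0,0],-1]]'
python3 - <<'E'
from h import *
a=optics.grab_frame("top")[140:300,170:450,::-1];b=optics.grab_frame("scene")[180:330,180:490,::-1]
o=np.zeros((600,700,3),np.uint8);o[:310,:543]=cv2.resize(a,(543,310));o[310:600,:599]=cv2.resize(b,(599,290));cv2.imwrite("pics/v3.png",o)
E
```

```text
clock: 13.68
position: [417.6, 156.8, 215.1]
tcp_rot: [0.04, 0.984, -0.007, 0.173]
ft_force: [0.3, 0.4, 0.7]
grip_width: 0.002
grasp_force: 0.0
clock: 14.35
position: [397.2, 156.5, 263.1]
tcp_rot: [0.04, 0.984, -0.008, 0.172]
ft_force: [-0.7, -1.0, 0.8]
grip_width: 0.009
grasp_force: 0.0
```

View pics/v3.png

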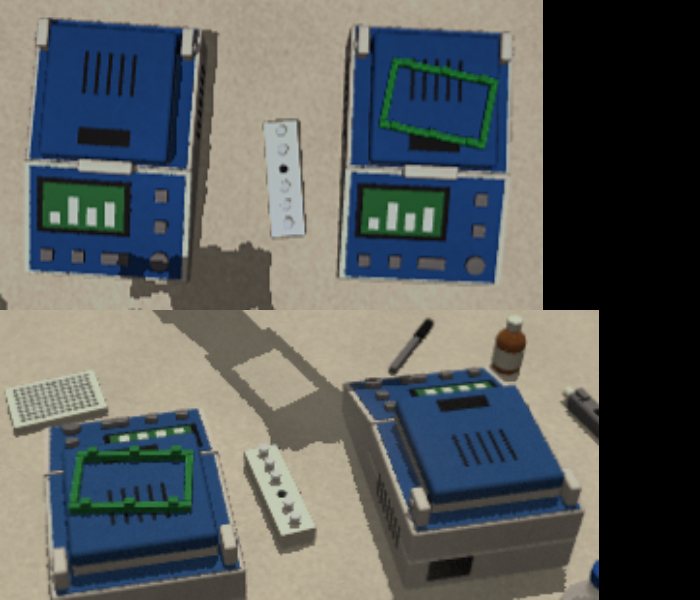

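The lid is shut flat (pad at about (103,137)), matching the other machine. The start key at (158,260) is back up, and nothing else has moved.

```bash
python3 -c "
from cell import job
print(job.job_done())"
```

```text
the job is handed in; nothing more can be done
None
```

I pushed the lid down to its stop, pressed the start key fully in at about 11–14 N, and drew the fingers back well clear; the job was handed in at about 14.5 s with nothing else moved.

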